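# Lock a pine blank in the wedge jig

## Task

Get the grooved pine blank ready for chiselling in the wooden wedge jig: slide the bar forward until the blank is pushed fully home against the end stop with the bar bearing on it. Then slide the thumb wedge along its ramp until it jams the bar fast, with a firm thumb's push of about 15 newtons. Do not bruise the soft wood by pushing too hard, leave the hammer, chisel and screw jar alone, and let go of everything.

Things in the scene. Friction and masses are not known exactly. Their poses are not given: they have to be found in the camera images.
- jig: The fixed wooden jig: a plywood plate 220 x 500 x 18 mm. Origin: centre of its underside, on the bench; z up. All on it rests on the plate top, 18 mm above the bench. Its +y runs lengthwise to the end stop: bar and wedge are both pushed towards +y. A guide rail (35 mm high, x 51 to 74 mm, y -200 to 90 mm) backs the bar; a fence (30 mm high, face at x = 76 mm) flanks the blank.
- end_stop (a point): Middle of the end stop's face, jig y = 215 mm, 34 mm above the bench. The end stop is a fixed cross block 32 mm high; the blank is home when its far end bears on this face. Axes as the jig's.
- channel (a point): Plate-top point at jig x = -6, y = -5 mm, in the channel between bar and ramp, under where the wedge's centre nominally is when it jams. The ramp is a fixed dark rail 30 x 170 x 30 mm on the channel's -x side, jig y -105 to 65 mm, at 8.3 degrees to the bar, narrowing the channel 1 mm per 6.9 mm of +y. It is set up to 2 mm off in x, so the wedge jams up to 14 mm before or past this: feel for it.
- bar (a joint): How far the bar has slid towards jig +y, in m (0 to 0.125). The bar is 40 mm wide (centred on jig x = 30 mm, so its wedge-side face is x = 10 mm), 200 mm long, 34 mm high, underside 1 mm above the plate. Its flat front end is at jig y = 20 mm + this value: 0.095 when the blank is home. It slides with about 2.5 N of friction and stays where left.
- bar_post (a point): Centre of the upright round wooden post on the bar: 24 mm diameter, 40 mm tall, standing from 53 to 93 mm above the bench (this point 73 mm), 45 mm behind the bar's front end. Axes as the jig's. Push it or grip it to slide the bar.
- board_center (a point): Centre (20 mm above the plate) of the loose pine blank, 80 mm (x) by 100 mm (y) by 40 mm high, about 0.16 kg, with a 34 mm wide, 12 mm deep groove across its top. It lies flat between bar and end stop, 2 to 15 mm short of the stop at the start. Home: this point at jig y = 165 mm. Over 60 N from the bar crushes it: come home slowly.
- wedge_center (a point): Centre of the loose thumb wedge, 15 mm above the plate; 110 mm long (its y), 30 mm high, 0.12 kg. It lies between ramp and bar, at first clear of both. Straight face to the bar at its x = 16 mm; 38 mm thick at the tail (y = -55 mm), 22 mm at the nose (y = 55 mm, to the end stop). Self-locking (friction about 0.6). 10 to 20 N jams it; over 60 N between wedge and bar bruises the wood.
- wedge_tail (a point): Middle of the wedge's flat tail face (38 mm wide), 15 mm above the plate, clear behind; axes as the wedge's. Push here towards its +y. On the tail stands a thumb block, 36 mm (x) by 20 mm (y), from 48 to 70 mm above the bench, its back flush with this face: it can be pushed or pinched too.
- hammer: A loose hammer lying on the bench beyond the jig; origin under its middle. Bystander.
- chisel: A loose wood chisel, 240 mm long, lying on the bench beyond the jig. Bystander.
- screw_jar: A loose glass jar with steel cap, 60 mm diameter, 75 mm high, standing on the bench past the end stop; origin at the centre of its underside. Bystander.
There are look-alikes about, which are no part of the job. What is shaped like the part that bears board_center but pink or red is not meant.

How it is judged:
By the outcome, as a careful person would: the job done as asked, in the order asked, and still so for the second after the job is handed in, with the robot touching nothing.
It also fails if it takes over 58 s, if anything falls off the work surface, if the arm or the gripper's body presses on something with over 40 N, if the wrist force passes 120 N, or if a joint passes its speed limit or range.

## Robot

A 6-joint arm with a two-finger parallel gripper is mounted at the origin on the work surface. World frame = base frame: x ahead of the robot, y to its left, z up, the work surface at z = 0. Lengths are in mm, angles in rad, forces in N, time in s.
With the tool pointing down it reaches from about 400 to 925 mm from the base axis. Payload 12.5 kg.
Tool frame: the origin (TCP) lies on the front face of the gripper's body, between the roots of the fingers; the fingertips stand 78 mm ahead of it and the grasp point (between the pads) lies 59 mm ahead of it (env.nose_length is the distance from the TCP to the fingertips, in mm); z points along the fingers, y is the line along which they close (so a half turn about z gives the same grasp; the last joint's range is limited). The gripper opens to 95 mm and grips with 3 to 60 N. Pads are 20 mm wide; open, the fingers measure 119 mm over their backs; the gripper's body (75 mm by 180 mm) begins 59 mm behind the grasp point.
Start: joints at [1.04, 0.491, 1.559, -0, 1.092, -0.106], TCP at [257.569, 569.47, 292.261] pointing down, gripper open.
Joint ranges: [-3.1, 3.1], [-0.84, 2.19], [0.05, 2.79], [-1.13, 4.28], [0.06, 2.93], [-2.69, 2.69]. Speed limits (rad/s): [2.22, 2.22, 2.79, 3.14, 3.14, 3.14].

## Interface

Orientations are given as [roll, pitch, yaw] about the fixed x, y, z axes, in that order (R = Rz(yaw) Ry(pitch) Rx(roll)).
In Python, from cell import env gives the robot as it stands.
- The arm moves only by the tool jog_arm, never from a script. Its argument "motion" is a list of rows, each a list of 7 numbers: the turn, a rotation vector about the tool's x, y, z in degrees, then the shift along the tool's x, y, z in mm, then the finger opening in mm, from 0 to 95.1. In form: [[wx, wy, wz, x, y, z, hand], ...]. A call has 1 to 10 rows; each row shifts and turns the commanded pose from where the row before left it, along the tool's axes as they then stand; what a row does not reach is not made up. A row lasts 1/8 s, in which the tool goes at most 62.5 mm and 10.7 degrees, less where a joint would pass 70% of its speed; a pose out of reach is approached as far as the arm can. A call is refused whole if a number of a shift passes 62.5 or a number of a turn 10.7, either way. A call with a gripper value outside its range is refused whole. The fingers move at their own pace and stop on an object; the grip force is fixed at half the most. Time passes only in rows, so rows that do not move let the fingers close. It gives the time, the measured TCP pose, the force, the opening and the grip force at its end, in the units of the state.
- env.state(): the state, without advancing time (a new reading comes with each control period).
- env.read_camera(name): name is "scene" or "top" or "wrist"; returns a dict with "color" (400x640x3 uint8, red, green, blue), "z_map" (400x640 float32, mm along the optical axis (not along the pixel's ray), 0 where there is no reading), "camera_matrix" (3x3 intrinsics, pixels), "k1" (the pictures are not rectified: a ray, as slopes to the right and down, at radius r is drawn at 1 + k1 r^2 times it, then the intrinsics apply), "world_to_cam" (4x4, takes a point from world to camera coordinates). Camera axes: x right, y up, looking along -z (the intrinsics and any distortion apply to the point x, -y, -z); pixel columns grow to the right and rows downward; lengths in mm; the calibration is good to about 2 mm. A picture is of the moment at which its call begins.
- env.job_done(): hands the job in; it is judged then, once.
Trained networks look in the newest picture that a camera, given by its name, has taken for a name from the list of things; names that differ only in an ending like _2 or _b are one class to them, and where a whole thing is asked for, a point or a joint stands for the part that bears it (a point fixed in the world has none). Each returns a list of dicts, best first, with "score" (0 to 1); they miss things now and then, are a little off and sometimes report something else, mostly with a low value. They report only what shows in the picture. A call takes as long as a camera call. They do not tell look-alikes from the thing itself.
- env.recognise(camera, thing): "location" ([column, row] in pixels, amid what is visible of it).
The state is a dict: "t": time; "joints": joint angles; "qvel": joint speeds; "tau": joint torques, N m; "eef_pos": TCP position; "tcp_rot": TCP orientation; "ft_force": force on the tool from outside, world axes, zero at the start; "moment": the same for the moment, N m; "opening": opening from 0.0 (shut) to 1.0 (fully open); "grip_force": force on a finger pad.
Only numpy, scipy, OpenCV 4.12 (cv2) and the standard library are available. Lean on these libraries where they do the work, as an engineer would, in place of code of your own. Each camera call takes 0.05 s, during which the arm holds its last target. There are 200 camera calls.

## Working session

There is one attempt and no reset: what is moved stays moved. The work goes in short steps, Python scripts to look and compute and a tool call to move; the robot and the scene stay as the last step left them, time stands still between calls to the robot, and variables do not carry over. Pictures are saved under pics/ and viewed, at most 10 in all, crops included, and the job is handed in when it is done.

Besides the shell and the picture viewer there is one more tool, called after "Emit:" as name(argument=value, ...) on one line, values as JSON. jog_arm: Moves the arm, as the interface text tells. Its arguments: {"type":"object","properties":{"motion":{"type":"array"}},"required":["motion"]}

```bash
mkdir -p pics; cat > h.py <<'E'
import numpy as np, cv2
from cell import env
from scipy.spatial.transform import Rotation as Rn
def ray(c,px):
    K=c["camera_matrix"];d=np.array([(px[0]-K[0,2])/K[0,0],(px[1]-K[1,2])/K[1,1]]);u=d.copy()
    for _ in range(20): u=d/(1+c["k1"]*(u@u))
    return np.array([u[0],-u[1],-1.0])
def pos(c,px,z=None):
    """world point at pixel; from depth map, or on plane z"""
    M=np.linalg.inv(c["world_to_cam"]);r=ray(c,px);o=M[:3,3];d=M[:3,:3]@r
    if z is None:
        p=c["z_map"][int(round(px[1]))-1:int(round(px[1]))+2,int(round(px[0]))-1:int(round(px[0]))+2];s=np.median(p)
    else: s=(z-o[2])/d[2]
    return o+s*d
def save(c,n,box=None,k=1):
    im=c["color"][:,:,::-1]
    if box: im=im[box[1]:box[3],box[0]:box[2]]
    cv2.imwrite("pics/"+n+".png",cv2.resize(im,None,fx=k,fy=k,interpolation=cv2.INTER_CUBIC))
E
python3 - <<'E'
from h import *
np.set_printoptions(precision=1,suppress=True)
print(env.state())
for cam in ["scene","top"]:
    c=env.read_camera(cam);save(c,cam+"1");print(cam,c["k1"],np.linalg.inv(c["world_to_cam"])[:3,3])
    for t in ["jig","bar","bar_post","board_center","wedge_center","wedge_tail","hammer","chisel","screw_jar"]:
        for r in env.recognise(cam,t)[:3]: print(t,round(r["score"],2),np.array(r["location"]),pos(c,r["location"]))
E
```

```text
{'t': 0.0, 'joints': array([ 1. ,  0.5,  1.6, -0. ,  1.1, -0.1]), 'qvel': array([ 0., -0., -0.,  0.,  0.,  0.]), 'tau': array([ -0. , -61.3, -25.8,   0.1,   0. ,  -0. ]), 'eef_pos': array([257.5, 569.3, 291.7]), 'tcp_rot': array([-3.1, -0. ,  2.7]), 'ft_force': array([-0.5,  0.2,  0.8]), 'moment': array([-0., -0.,  0.]), 'grip_force': 0.0, 'opening': 1.0009735223839336}
scene -0.15879572728310917 [1207.3  130.7  932.8]
jig 0.95 [247.8 250.2] [619.9 -38.5  53.5]
bar 0.64 [225.5 243. ] [603.8 -87.1  54.5]
bar_post 0.93 [226.9 244.3] [606.6 -83.8  53.8]
bar_post 0.41 [329.4 224.6] [546.3 128.   47.7]
board_center 0.87 [224.1 169.8] [ 374.8 -126.6   30.2]
board_center 0.81 [357.1 149.4] [299.9 193.1  29.2]
board_center 0.66 [330.3 224.6] [546.6 129.9  48.2]
wedge_center 0.73 [217.5 229.2] [ 563.9 -111.    47.8]
wedge_tail 0.57 [216.7 231.8] [ 573.1 -110.9   50.9]
hammer 0.86 [228.2 318.6] [761.  -65.3  23.7]
hammer 0.62 [249.8 246.7] [612.2 -35.   55.2]
chisel 0.89 [348.5 281.1] [671.9 168.6  26.2]
screw_jar 0.71 [398.3 191.9] [459.1 280.4  56.5]
top -0.05429063684062849 [ 483.3  102.8 1088.5]
jig 0.72 [371.7 195.6] [561.6 -32.3  20.2]
bar 0.95 [393.1 176.2] [609.5 -86.9  51.4]
bar_post 0.72 [258.2 245.5] [436.4 269.7  75.7]
bar_post 0.71 [391.7 177.8] [605.2 -82.8  52.8]
board_center 0.84 [290.  302.1] [281.3 195.4  26.8]
board_center 0.78 [413.2 261.7] [ 380.5 -137.6   27.5]
board_center 0.61 [314.1 202.5] [545.2 124.3  44.6]
wedge_center 0.78 [398.9 192.5] [ 566.2 -101.7   46.8]
wedge_tail 0.91 [400.4 191.3] [ 569.2 -105.6   47.8]
hammer 0.76 [381.6 126.5] [750.9 -65.4  23.9]
chisel 0.66 [295. 163.] [655.4 174.2  25. ]
screw_jar 0.87 [262.8 243. ] [442.5 258.1  73.4]
```

View pics/top1.png

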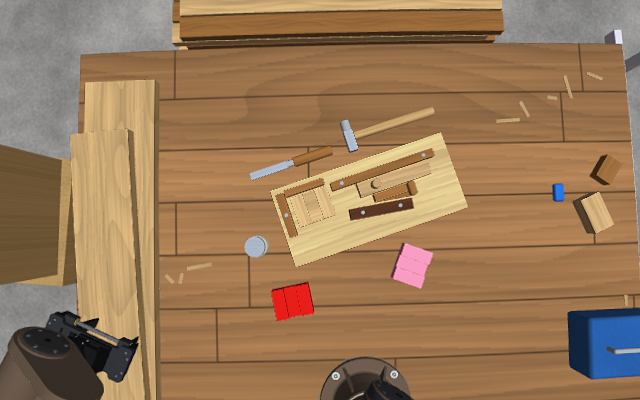

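View pics/scene1.png

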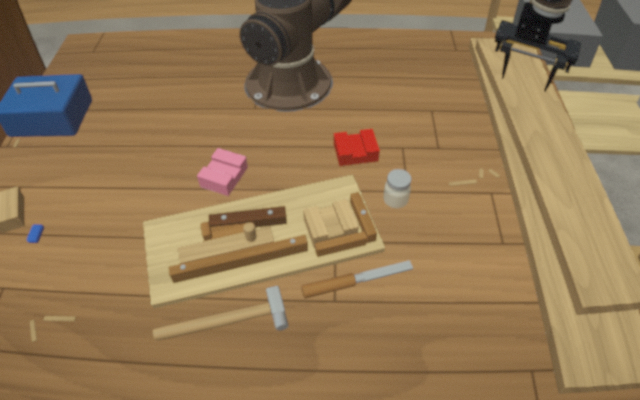

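The top picture shows the jig (corners about (270,191), (295,266), (467,207), (441,133)). The end stop is at left, (286,213). The blank is at (312,206), the post at (376,184) and the wedge at (396,192). The candidates for the blank are pine (312,206), pink (413,262) and red (292,302). The pine one in the jig fits because the others are the wrong colour and lie outside it. I'll confirm that in a crop.

```bash
cat > m.py <<'E'
from h import *
np.set_printoptions(precision=1,suppress=True)
def cloud(c):
    M=np.linalg.inv(c["world_to_cam"]);v,u=np.mgrid[0:400,0:640];K=c["camera_matrix"]
    p=np.stack([u.ravel(),v.ravel()],1).astype(float)
    d=(p-K[:2,2])/[K[0,0],K[1,1]];n=d.copy()
    for _ in range(20): n=d/(1+c["k1"]*(n**2).sum(1,keepdims=True))
    z=c["z_map"].ravel();r=np.stack([n[:,0],-n[:,1],-np.ones(len(n))],1)*z[:,None]
    return r@M[:3,:3].T+M[:3,3]
E
python3 - <<'E'
from m import *
for cam in ["top","scene"]:
    c=env.read_camera(cam);P=cloud(c)
    ok=(c["z_map"].ravel()>0)
    reg=ok&(P[:,0]>380)&(P[:,0]<760)&(P[:,1]>-330)&(P[:,1]<260)
    print(cam,"bench z",np.median(P[reg&(P[:,2]<10),2]))
    m=(reg&(P[:,2]>11)&(P[:,2]<120)).reshape(400,640).astype(np.uint8)
    m=cv2.morphologyEx(m,cv2.MORPH_OPEN,np.ones((3,3)))
    n,l,s,ce=cv2.connectedComponentsWithStats(m)
    k=1+np.argmax(s[1:,4]);print("px",s[k],ce[k])
    J=(l==k).ravel();Q=P[J]
    Qp=Q[(Q[:,2]<26)]
    rc=cv2.minAreaRect(Qp[:,:2].astype(np.float32));print("rect",rc,"platez",np.median(Qp[:,2]))
    ex=cv2.boxPoints(rc);print(ex)
    for name,lo,hi in [("post",78,105),("thumb",60,76)]:
        T=Q[(Q[:,2]>lo)&(Q[:,2]<hi)]
        print(name,len(T),T.mean(0) if len(T) else "",T.min(0) if len(T) else "",T.max(0) if len(T) else "")
    if cam=="top": save(c,"topcrop",(255,120,475,275),3.6)
    else: save(c,"scenecrop",(140,170,390,305),3.2)
E
```

```text
top bench z -0.2557982938578789
px [  271   133   197   132 14551] [368.2 199.2]
rect ((553.6320190429688, -24.977508544921875), (221.08834838867188, 500.02044677734375), 17.705902099609375) platez 17.69203572351489
[[ 372.3  179.6]
 [ 524.4 -296.8]
 [ 735.  -229.5]
 [ 582.9  246.8]]
post 69 [588.1 -35.5  92.2] [577.7 -47.8  81.6] [598.7 -25.   97.3]
thumb 206 [558.8 -17.1  65.3] [ 483.8 -146.4   60. ] [594.4 184.2  75.6]
scene bench z 1.1074274521852203
px [  143   177   242   129 18704] [256.8 238.9]
rect ((553.7874755859375, -24.48583984375), (224.19100952148438, 501.2256774902344), 17.665258407592773) platez 19.023228066022057
[[ 370.9  180.3]
 [ 523.  -297.3]
 [ 736.6 -229.3]
 [ 584.5  248.3]]
post 124 [592.7 -35.5  91.4] [578.6 -47.3  78.4] [602.6 -24.5  97.7]
thumb 407 [562.7   5.7  65.3] [ 485.7 -144.8   60. ] [639.3 182.   76. ]
```

View pics/topcrop.png

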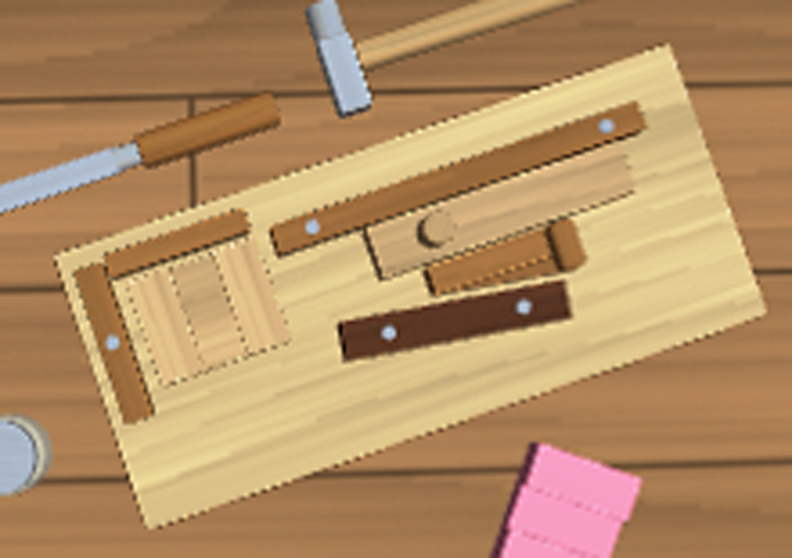

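View pics/scenecrop.png

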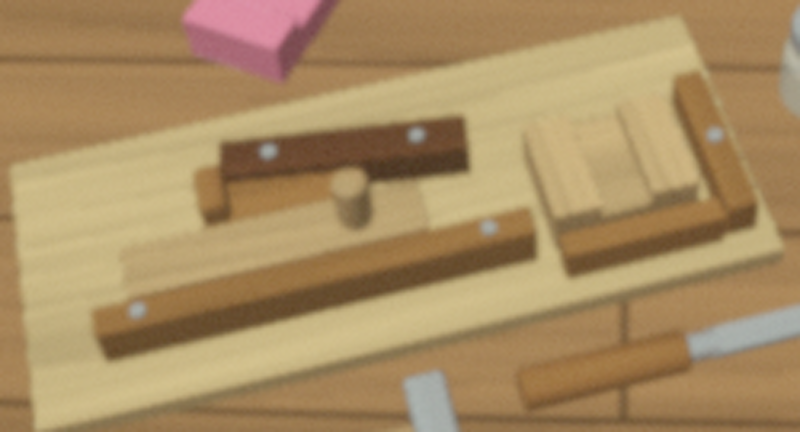

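The crops confirm it: the pine blank with the groove sits between bar and end stop (top crop about (210,305)). The post is at (435,230), the thumb block at (567,247) and the ramp at (455,320). Next come the positions in jig coordinates.

```bash
cat >> m.py <<'E'
J0=np.array([553.7,-24.8]);a=np.radians(17.69)
RJ=np.array([[np.cos(a),np.sin(a)],[-np.sin(a),np.cos(a)]]) # world->jig
def tojig(P): 
    P=np.atleast_2d(P);return np.c_[(P[:,:2]-J0)@RJ.T,P[:,2]]
E
python3 - <<'E'
from m import *
s=env.state();print("t",s["t"],"pos",s["eef_pos"],"rotdeg",np.degrees(s["tcp_rot"]),"tcp in jig",tojig(s["eef_pos"]),s["ft_force"])
np.set_printoptions(precision=1,suppress=True)
def q(T,n):
    if len(T): print(n,len(T),"mean",T.mean(0),"2%",np.percentile(T,2,axis=0),"98%",np.percentile(T,98,axis=0))
for cam in ["top","scene"]:
    c=env.read_camera(cam);Q=tojig(cloud(c));x,y,z=Q.T
    def f(x0,x1,y0,y1,z0,z1):return Q[(x>x0)&(x<x1)&(y>y0)&(y<y1)&(z>z0)&(z<z1)]
    print(cam)
    q(f(10,50,-60,30,88,98),"post top")
    q(f(-45,9,-190,-30,64,76),"thumb top")
    q(f(-45,9,-190,60,43,54),"wedge top")
    q(f(-20,73,90,210,55,62),"board top")
    q(f(-70,-20,-120,80,44,52),"ramp top")
    q(f(12,49,-200,60,49,57),"bar top")
    q(f(-90,90,205,250,44,54),"stop top")
    T=f(-45,9,-190,-30,64,76)
    if len(T): print(cv2.minAreaRect(T[:,:2].astype(np.float32)))
E
```

```text
t 1.1 pos [257.5 569.5 292.2] rotdeg [180.   -0.  155.7] tcp in jig [[-101.6  656.2  292.2]] [-1.   0.4  0.1]
top
post top 67 mean [ 29.6 -20.9  92.6] 2% [ 19.6 -31.3  88.7] 98% [ 40.  -10.9  95.8]
thumb top 104 mean [ -11.  -110.1   68.6] 2% [ -27.7 -119.9   64.9] 98% [   6.2 -101.4   73.2]
wedge top 896 mean [-21.5 -30.6  47.7] 2% [ -44.  -100.8   43.9] 98% [ 6.6 55.7 51.7]
board top 704 mean [ 28.6 151.3  57.8] 2% [ -9.8 103.   55.2] 98% [ 67.1 200.2  61.1]
ramp top 666 mean [-37.4 -25.7  47.8] 2% [ -58.2 -100.3   44.4] 98% [-20.7  61.6  51.5]
bar top 911 mean [ 30.3 -79.3  52.7] 2% [  12.7 -171.4   49.6] 98% [48.2 20.4 56.2]
stop top 388 mean [ 32.8 224.6  49.5] 2% [-26.7 209.1  45.5] 98% [ 88.  236.   53.6]
((-10.83890151977539, -110.21244812011719), (35.82415008544922, 19.80619239807129), 2.0539841651916504)
scene
post top 90 mean [ 32.1 -22.   93.9] 2% [ 20.6 -32.3  89.3] 98% [ 41.  -10.9  97.7]
thumb top 144 mean [  -8.2 -108.9   70.4] 2% [ -26.4 -118.9   65.3] 98% [  7.7 -99.3  73.8]
wedge top 1071 mean [-22.4 -30.   48.8] 2% [-43.7 -98.5  44. ] 98% [ 5.4 55.9 52.8]
board top 928 mean [ 32.1 151.3  58.6] 2% [ -8.2 102.9  55.5] 98% [ 69.4 200.5  61.4]
ramp top 782 mean [-36.2 -27.   48.7] 2% [-58.  -97.8  44.9] 98% [-20.7  61.8  51.5]
bar top 1219 mean [ 31.7 -82.1  54.1] 2% [  12.6 -172.1   50.9] 98% [48.5 19.4 56.7]
stop top 469 mean [ 34.6 224.4  50.4] 2% [-25.4 209.7  45.5] 98% [ 89.  236.3  53.7]
((-9.642457008361816, -109.1309814453125), (20.229839324951172, 36.41366195678711), 89.37528228759766)
```

Emit:
jog_arm(motion=[[0, 0, 9.6, 0, 0, 0, 0], [0, 0, 9.6, 0, 0, 0, 0], [0, 0, 9.6, 0, 0, 0, 0], [0, 0, 9.6, 0, 0, 0, 0], [0, 0, 9.6, 0, 0, 0, 0], [0, 0, 0, -50, 9, 0, 0], [0, 0, 0, -50, 9, 0, 0], [0, 0, 0, -50, 9, 0, 0], [0, 0, 0, -50, 9, 0, 0], [0, 0, 0, -50, 9, 0, 0]])

```text
t: 2.45
eef_pos: [376.9, 343.5, 292.4]
tcp_rot: [3.141, -0.0, 1.879]
ft_force: [-1.0, 0.6, -0.8]
opening: 0.026
grip_force: 0.0
```

Emit:
jog_arm(motion=[[0, 0, 0, -50, 9, 0, 0], [0, 0, 0, -50, 9, 0, 0], [0, 0, 0, -50, 9, 0, 0], [0, 0, 0, -50, 9, 0, 0], [0, 0, 0, -50, 10, 0, 0], [0, 0, 0, -50, 10, 0, 0], [0, 0, 0, -50, 10, 0, 0], [0, 0, 0, -50, 10, 0, 0], [0, 0, 0, -50, 10, 0, 0], [0, 0, 0, 0, 0, 0, 0]])

```text
t: 3.7
eef_pos: [595.8, -60.6, 291.7]
tcp_rot: [3.142, 0.0, 1.876]
ft_force: [-0.5, 0.9, -0.6]
opening: 0.005
grip_force: 0.0
```

```bash
cat > st.py <<'E'
from m import *
np.set_printoptions(precision=2,suppress=True)
s=env.state();f=s["ft_force"]
print("t",s["t"],"jig",tojig(s["eef_pos"])[0],"rot",np.degrees(s["tcp_rot"]),"Fjig",RJ@f[:2],f[2],"op",s["opening"])
E
python3 st.py
```

```text
t 3.7 jig [ 29.22 -46.91 291.71] rot [179.99   0.01 107.47] Fjig [-0.18  0.97] -0.6225093236871968 op 0.004964014569195828
```

Emit:
jog_arm(motion=[[0, 0, 0, -13, 1, 0, 0], [0, 0, 0, 0, 0, 50, 0], [0, 0, 0, 0, 0, 50, 0], [0, 0, 0, 0, 0, 40, 0], [0, 0, 0, 0, 0, 13, 0], [0, 0, 0, 5, 0, 0, 0], [0, 0, 0, 5, 0, 0, 0], [0, 0, 0, 4, 0, 0, 0], [0, 0, 0, 0, 0, 0, 0]])

```text
t: 4.82
eef_pos: [595.6, -56.2, 140.2]
tcp_rot: [3.14, 0.001, 1.879]
ft_force: [-0.7, 0.3, -0.2]
opening: 0.006
grip_force: 0.0
```

```bash
python3 st.py; python3 -c "
from h import *
c=env.read_camera('scene');save(c,'s3',(140,120,390,305),3)"
```

```text
t 4.825 jig [ 30.36 -42.65 140.18] rot [179.92   0.03 107.68] Fjig [-0.54  0.52] -0.20794878249608587 op 0.00587659718519223
```

View pics/s3.png

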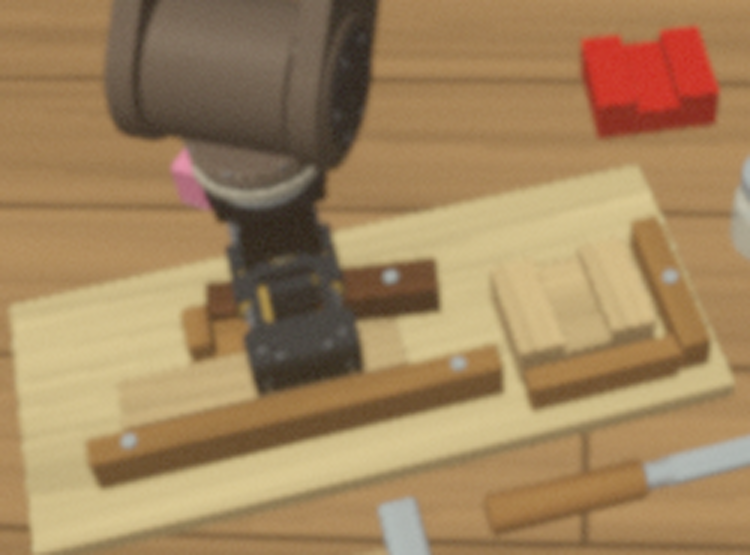

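The crop shows the closed fingers standing behind the post at about (300,340), with the blank untouched at (575,300).

Emit:
jog_arm(motion=[[0, 0, 0, 3, 0, 0, 0], [0, 0, 0, 5, 0, 0, 0], [0, 0, 0, 8, 0, 0, 0], [0, 0, 0, 8, 0, 0, 0], [0, 0, 0, 8, 0, 0, 0], [0, 0, 0, 8, 0, 0, 0], [0, 0, 0, 8, 0, 0, 0], [0, 0, 0, 8, 0, 0, 0], [0, 0, 0, 4, 0, 0, 0], [0, 0, 0, 0, 0, 0, 0]])

```text
t: 6.12
eef_pos: [576.7, 1.1, 139.0]
tcp_rot: [-3.14, -0.001, 1.879]
ft_force: [-0.4, -0.2, 0.2]
opening: 0.006
grip_force: 0.0
```

```bash
python3 st.py
```

```text
t 6.125 jig [ 29.81  17.66 138.98] rot [-179.93   -0.05  107.68] Fjig [-0.4 -0.1] 0.17797150380010995 op 0.006265716203147232
```

Emit:
jog_arm(motion=[[0, 0, 0, 3, 0, 0, 0], [0, 0, 0, 3, 0, 0, 0], [0, 0, 0, 3, 0, 0, 0], [0, 0, 0, 3, 0, 0, 0]])

```text
t: 6.62
eef_pos: [573.4, 12.2, 139.1]
tcp_rot: [-3.141, -0.0, 1.879]
ft_force: [-1.2, -2.9, -1.8]
opening: 0.008
grip_force: 1.3
```

```bash
python3 st.py; python3 - <<'E'
from m import *
for cam in ["top","scene"]:
    c=env.read_camera(cam);Q=tojig(cloud(c));x,y,z=Q.T
    for n,(x0,x1,y0,y1,z0,z1) in dict(board=(-20,73,60,210,55,62),barfront=(14,40,40,140,50,54.5),post=(10,50,-10,100,85,97)).items():
        T=Q[(x>x0)&(x<x1)&(y>y0)&(y<y1)&(z>z0)&(z<z1)]
        if len(T): print(cam,n,len(T),np.percentile(T,2,axis=0),np.percentile(T,98,axis=0))
E
```

```text
t 6.625 jig [ 29.97  29.29 139.1 ] rot [-179.98   -0.01  107.66] Fjig [-2.07 -2.39] -1.8229952032523729 op 0.008033567844804064
top board 713 [ -9.1 101.8  55.2] [ 67.3 200.2  61.2]
top barfront 25 [17.2 88.2 50.6] [ 38.4 132.1  54.4]
scene board 967 [-7.9 82.  55.2] [ 70.2 200.4  61.5]
scene barfront 52 [14.6 82.9 51.1] [ 38.9 102.2  54.4]
scene post 2 [19.8 51.4 91.6] [19.9 53.3 92.3]
```

Emit:
jog_arm(motion=[[0, 0, 0, 2, 0, 0, 0], [0, 0, 0, 2, 0, 0, 0], [0, 0, 0, 2, 0, 0, 0], [0, 0, 0, 2, 0, 0, 0], [0, 0, 0, 2, 0, 0, 0], [0, 0, 0, 1, 0, 0, 0], [0, 0, 0, 1, 0, 0, 0]])

```text
t: 7.6
eef_pos: [570.0, 23.6, 139.3]
tcp_rot: [3.141, 0.0, 1.879]
ft_force: [0.8, -4.1, -1.1]
opening: 0.006
grip_force: 1.9
```

```bash
python3 st.py
```

```text
t 7.6 jig [ 30.22  41.14 139.28] rot [179.98   0.   107.66] Fjig [-0.45 -4.15] -1.1048126274878214 op 0.0059492648119086
```

Pushing the blank now, at about 4 N. I'll go on in 1 mm rows.

Emit:
jog_arm(motion=[[0, 0, 0, 1, 0, 0, 0], [0, 0, 0, 1, 0, 0, 0], [0, 0, 0, 1, 0, 0, 0], [0, 0, 0, 0.7, 0, 0, 0]])

```text
t: 8.1
eef_pos: [568.8, 27.1, 139.2]
tcp_rot: [3.141, -0.0, 1.879]
ft_force: [1.5, -3.5, -0.9]
opening: 0.006
grip_force: 1.9
```

Emit:
jog_arm(motion=[[0, 0, 0, 0.7, 0, 0, 0], [0, 0, 0, 0.7, 0, 0, 0]])

```text
t: 8.35
eef_pos: [568.5, 28.2, 139.3]
tcp_rot: [3.141, 0.0, 1.879]
ft_force: [2.9, -8.1, -1.6]
opening: 0.006
grip_force: 4.4
```

Emit:
jog_arm(motion=[[0, 0, 0, 0.7, 0, 0, 0], [0, 0, 0, 0.5, 0, 0, 0]])

```text
t: 8.6
eef_pos: [568.5, 28.5, 139.3]
tcp_rot: [3.141, 0.002, 1.88]
ft_force: [2.7, -16.3, -2.7]
opening: 0.006
grip_force: 8.1
```

```bash
python3 st.py
```

```text
t 8.6 jig [ 30.24  46.25 139.31] rot [179.96   0.1  107.69] Fjig [ -2.39 -16.3 ] -2.653838028476802 op 0.0057608263201828986
```

The blank is home: the tool stopped at 46.3 mm and the force rose to 16 N. Next I'll retreat and look.

Emit:
jog_arm(motion=[[0, 0, 0, -3, 0, 0, 0], [0, 0, 0, -17, 0, 0, 0], [0, 0, 0, -20, 0, -40, 0], [0, 0, 0, -48, -13, 0, 0], [0, 0, 0, -52, -13, 0, 0], [0, 0, 0, -52, -13, 0, 0], [0, 0, 0, 0, 0, 0, 0]])

```text
t: 9.48
eef_pos: [589.0, -169.2, 179.1]
tcp_rot: [3.141, 0.0, 1.875]
ft_force: [0.1, 0.7, -1.1]
opening: 0.002
grip_force: 0.0
```

```bash
python3 st.py; python3 - <<'E'
from m import *
for cam in ["top","scene"]:
    c=env.read_camera(cam);Q=tojig(cloud(c));x,y,z=Q.T
    if cam=="top": save(c,"t4",(255,120,475,275),3.6)
    for n,(x0,x1,y0,y1,z0,z1) in dict(board=(-20,73,90,212,55.5,62),post=(10,50,40,100,88,97),thumb=(-35,12,-125,-60,64,76)).items():
        T=Q[(x>x0)&(x<x1)&(y>y0)&(y<y1)&(z>z0)&(z<z1)]
        if len(T): print(cam,n,len(T),T.mean(0),np.percentile(T,2,axis=0),np.percentile(T,98,axis=0))
E
```

```text
t 9.475 jig [ -10.22 -148.32  179.08] rot [179.97   0.01 107.42] Fjig [0.31 0.62] -1.1450925808163346 op 0.002185353054697143
top board 659 [ 29.8 161.6  58.1] [ -9.  103.4  55.7] [ 67.4 210.6  61.2]
top post 67 [29.9 69.6 92.1] [19.5 58.6 88.9] [40.2 80.2 95.9]
top thumb 102 [ -10.9 -110.1   69.1] [ -27.7 -120.    64.7] [   6.1 -101.3   73.5]
scene board 892 [ 32.5 160.7  58.6] [ -7.5 112.6  55.7] [ 70.5 211.   61.6]
scene post 96 [33.3 69.3 92.9] [21.  59.1 88.8] [42.6 79.7 96.2]
scene thumb 142 [  -7.9 -109.    70.5] [ -26.  -118.6   65.5] [  8.3 -99.4  74.2]
```

View pics/t4.png

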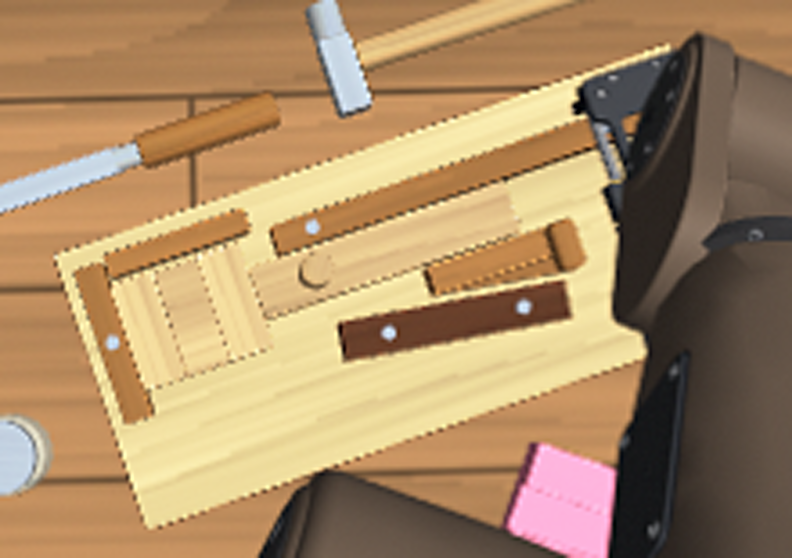

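The crop shows the bar front bearing on the blank at about (255,290) and the blank on the stop at (125,320). The wedge is untouched, with its tail at (580,250). Lowering behind the tail.

Emit:
jog_arm(motion=[[0, 0, 0, 0, 1, 30, 0], [0, 0, 0, 0, 0, 30, 0], [0, 0, 0, 0, 0, 11, 0], [0, 0, 0, 5, 0, 0, 0], [0, 0, 0, 5, 0, 0, 0], [0, 0, 0, 4, 0, 0, 0], [0, 0, 0, 3, 0, 0, 0], [0, 0, 0, 3, 0, 0, 0], [0, 0, 0, 3, 0, 0, 0], [0, 0, 0, 3, 0, 0, 0]])

```text
t: 10.82
eef_pos: [582.2, -140.1, 108.3]
tcp_rot: [3.141, 0.0, 1.879]
ft_force: [1.3, -2.2, 2.9]
opening: 0.007
grip_force: 1.4
```

Emit:
jog_arm(motion=[[0, 0, 0, 3, 0, 0, 0], [0, 0, 0, 3, 0, 0, 0], [0, 0, 0, 3, 0, 0, 0], [0, 0, 0, 3, 0, 0, 0], [0, 0, 0, 3, 0, 0, 0], [0, 0, 0, 3, 0, 0, 0]])

```text
t: 11.58
eef_pos: [576.6, -122.8, 108.2]
tcp_rot: [-3.142, -0.0, 1.879]
ft_force: [1.1, -3.5, 1.5]
opening: 0.002
grip_force: 1.4
```

```bash
python3 st.py
```

```text
t 11.575 jig [  -7.94 -100.36  108.19] rot [-180.     -0.01  107.66] Fjig [-0.02 -3.68] 1.5174036020061035 op 0.0016941365025273023
```

Emit:
jog_arm(motion=[[0, 0, 0, 2, 0, 0, 0], [0, 0, 0, 2, 0, 0, 0], [0, 0, 0, 2, 0, 0, 0], [0, 0, 0, 1, 0, 0, 0]])

```text
t: 12.08
eef_pos: [575.3, -116.4, 108.3]
tcp_rot: [3.14, 0.001, 1.879]
ft_force: [6.1, -3.0, -0.6]
opening: 0.003
grip_force: 2.5
```

Emit:
jog_arm(motion=[[0, 0, 0, 1, 0, 0, 0], [0, 0, 0, 1, 0, 0, 0], [0, 0, 0, 1, 0, 0, 0], [0, 0, 0, 1, 0, 0, 0]])

```text
t: 12.58
eef_pos: [573.7, -112.6, 108.3]
tcp_rot: [3.141, 0.0, 1.879]
ft_force: [4.0, -3.1, 0.4]
opening: 0.003
grip_force: 2.0
```

```bash
python3 st.py
```

```text
t 12.575 jig [ -7.62 -89.73 108.28] rot [179.95   0.03 107.66] Fjig [ 2.87 -4.13] 0.42146804609660615 op 0.002810730854477482
```

Emit:
jog_arm(motion=[[0, 0, 0, 1, 0, 0, 0], [0, 0, 0, 1, 0, 0, 0], [0, 0, 0, 1, 0, 0, 0]])

```text
t: 12.95
eef_pos: [572.4, -109.6, 108.2]
tcp_rot: [-3.142, -0.0, 1.879]
ft_force: [3.2, -3.0, -0.0]
opening: 0.006
grip_force: 1.7
```

Emit:
jog_arm(motion=[[0, 0, 0, 1, 0, 0, 0], [0, 0, 0, 1, 0, 0, 0], [0, 0, 0, 1, 0, 0, 0]])

```text
t: 13.32
eef_pos: [571.5, -106.7, 108.2]
tcp_rot: [-3.141, -0.0, 1.879]
ft_force: [3.4, -2.4, -0.2]
opening: 0.005
grip_force: 1.5
```

Emit:
jog_arm(motion=[[0, 0, 0, 1, 0, 0, 0], [0, 0, 0, 1, 0, 0, 0]])

```text
t: 13.58
eef_pos: [570.9, -104.8, 108.2]
tcp_rot: [-3.141, -0.0, 1.879]
ft_force: [2.7, -2.3, 0.5]
opening: 0.002
grip_force: 1.3
```

```bash
python3 st.py
```

```text
t 13.575 jig [ -7.97 -81.47 108.18] rot [-179.99   -0.01  107.66] Fjig [ 1.83 -2.99] 0.517254608614868 op 0.00169003260805598
```

Emit:
jog_arm(motion=[[0, 0, 0, 1, 0, 0, 0], [0, 0, 0, 1, 0, 0, 0], [0, 0, 0, 1, 0, 0, 0]])

```text
t: 13.95
eef_pos: [570.0, -102.0, 108.2]
tcp_rot: [-3.141, -0.0, 1.879]
ft_force: [1.8, -1.0, -1.1]
opening: 0.006
grip_force: 1.1
```

Emit:
jog_arm(motion=[[0, 0, 0, 1, 0, 0, 0], [0, 0, 0, 1, 0, 0, 0]])

```text
t: 14.2
eef_pos: [569.7, -100.7, 108.3]
tcp_rot: [3.141, 0.001, 1.879]
ft_force: [2.7, -10.7, -1.2]
opening: -0.001
grip_force: 5.4
```

Emit:
jog_arm(motion=[[0, 0, 0, 1, 0, 0, 0], [0, 0, 0, 1, 0, 0, 0]])

```text
t: 14.45
eef_pos: [569.5, -100.0, 108.5]
tcp_rot: [3.14, 0.003, 1.88]
ft_force: [3.1, -20.6, -1.3]
opening: 0.003
grip_force: 10.5
```

```bash
python3 st.py
```

```text
t 14.45 jig [ -7.77 -76.5  108.52] rot [179.91   0.19 107.71] Fjig [ -3.34 -20.57] -1.3153689301303149 op 0.003218010992408647
```

It jams with the tail at about jig y −64, within the expected range, and the push peaks at 20 N. Backing off.

Emit:
jog_arm(motion=[[0, 0, 0, -3, 0, 0, 0], [0, 0, 0, -17, 0, 0, 0], [0, 0, 0, -25, 0, 0, 0], [0, 0, 0, -30, 0, -30, 0], [0, 0, 0, -20, 0, -50, 0], [0, 0, 0, 0, 0, -50, 0], [0, 0, 0, 0, 0, 0, 0]])

```text
t: 15.32
eef_pos: [598.6, -190.8, 242.0]
tcp_rot: [3.137, 0.004, 1.878]
ft_force: [-0.3, 0.0, -0.3]
opening: 0.004
grip_force: 0.0
```

```bash
python3 st.py; python3 - <<'E'
from m import *
for cam in ["top","scene"]:
    c=env.read_camera(cam);Q=tojig(cloud(c));x,y,z=Q.T
    if cam=="top": save(c,"t5",(255,120,475,275),3.6)
    for n,(x0,x1,y0,y1,z0,z1) in dict(board=(-20,73,90,212,55.5,62),post=(10,50,40,100,88,97),thumb=(-35,14,-125,-30,64,76)).items():
        T=Q[(x>x0)&(x<x1)&(y>y0)&(y<y1)&(z>z0)&(z<z1)]
        if len(T): print(cam,n,len(T),T.mean(0),np.percentile(T,2,axis=0),np.percentile(T,98,axis=0))
E
```

```text
t 15.325 jig [  -7.61 -171.76  241.98] rot [179.72   0.24 107.6 ] Fjig [-0.3   0.15] -0.3304932074608655 op 0.004040426634747285
top board 657 [ 29.6 160.9  58.2] [ -8.9 115.2  55.6] [ 68.2 210.6  61.2]
top post 64 [29.6 69.6 92.5] [19.4 59.1 88.6] [39.5 79.4 95.8]
top thumb 105 [ -8.4 -53.9  69.1] [-25.1 -63.6  65.3] [  8.5 -44.3  72.8]
scene board 893 [ 32.6 160.6  58.7] [ -7.8 112.4  55.8] [ 70.5 210.3  61.5]
scene post 91 [33.  69.3 92.9] [21.3 59.3 89.2] [42.7 79.5 95.6]
scene thumb 131 [ -4.6 -52.4  70.8] [-22.3 -61.5  65.2] [ 10.5 -43.   74.3]
```

View pics/t5.png

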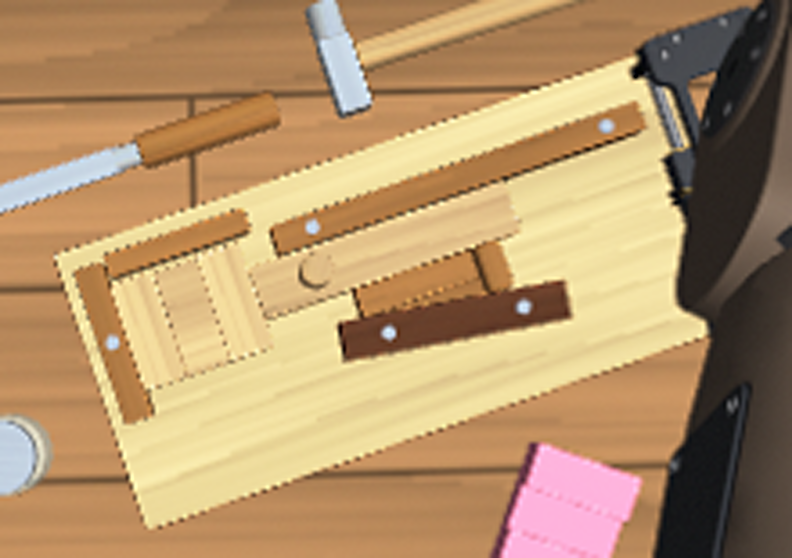

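The crop shows the wedge seated between bar and ramp at about (435,280), the bar still bearing on the blank at (258,290), and the arm clear. Handing in.

```bash
python3 -c "
from cell import env
print(env.job_done())"
```

```text
the job is handed in; nothing more can be done
None
```

Job handed in: the pine blank is home against the end stop with the bar bearing on it, the wedge is jammed with a push that peaked at about 20 N (asked: about 15), and the robot is clear of everything; hand-in gave no verdict.

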